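Centre the biscuit tin on the floating scale pan and tare

ROBOT

A 6-joint arm with a two-finger parallel gripper is mounted at the origin on the work surface. World frame = base frame: x ahead of the robot, y to its left, z up, the work surface at z = 0. Lengths are in m, angles in rad, forces in N, time in s.
With the tool pointing down it reaches from about 0.35 to 0.975 m from the base axis. Payload 4.9 kg.
Tool frame: the origin (TCP) lies at the very end of the fingers, on their centre line; the grasp point (between the pads) lies 19 mm behind it (ctrl.grip_point_offset is the distance from the TCP to the grasp point, in m); z points along the fingers, y is the line along which they close (so a half turn about z gives the same grasp; the last joint's range is limited). The gripper opens to 85 mm and grips with 20 to 120 N. Pads are 22 mm wide; open, the fingers measure 114 mm over their backs; the gripper's body (76 mm by 85 mm) begins 54 mm behind the grasp point. The pads swing forward as they close: fully open they stand 13 mm farther back than shut.
Start: joints at [1.019, 0.053, 1.613, -0, 1.476, -0.119], TCP at [0.262, 0.567, 0.231] pointing down, gripper open.
Joint ranges: [-3.01, 3.01], [-1.01, 2.22], [0.06, 2.58], [-1.02, 4.17], [0.09, 2.62], [-3.14, 3.14]. Speed limits (rad/s): [2.57, 2.57, 3.14, 3.14, 3.14, 3.14].

INTERFACE

Orientations are given as a rotation vector (axis times angle).
In Python, from station import ctrl gives the robot as it stands.
- The arm moves only by the tool send_rows, never from a script. Its argument "rows" is a list of rows, each a list of 3 entries, a list of its own where there are three numbers: the finger opening in cm, from 0 to 8.54, then the shift along the tool's x, y, z in cm, then the turn about the tool's z in degrees. A call has 1 to 10 rows; each row shifts and turns the commanded pose from where the row before left it, along the tool's axes as they then stand; what a row does not reach is not made up. A row lasts 1/8 s, in which the tool goes at most 62.5 mm and 10.7 degrees, less where a joint would pass 70% of its speed; a pose out of reach is approached as far as the arm can. A call with a gripper value outside its range is refused whole. The fingers move at their own pace and stop on an object; "newtons" is the grip in N (left out, the last holds). Time passes only in rows, so rows that do not move let the fingers close. It gives the time, the measured TCP pose, the force, the opening and the grip force at its end, in the units of the state.
- ctrl.get_obs(): the state, without advancing time (a new reading comes with each control period).
- ctrl.get_image(name): name is "scene" or "top"; returns a dict with "frame" (384x512x3 uint8, red, green, blue), "range_z" (384x512 float32, m along the optical axis (not along the pixel's ray), 0 where there is no reading), "fx", "fy", "cx", "cy" (pixels), "k1" (the pictures are not rectified: a ray, as slopes to the right and down, at radius r is drawn at 1 + k1 r^2 times it, then the intrinsics apply), "cam_to_world" (4x4, takes a point from camera to world coordinates). Camera axes: x right, y down, z forward; pixel columns grow to the right and rows downward; lengths in m; the calibration is good to about 2 mm. A picture is of the moment at which its call begins.
- ctrl.finish_job(): hands the job in; it is judged then, once.
The state is a dict: "t": time; "q": joint angles; "dq": joint speeds; "effort": joint torques, N m; "tool_pos": TCP position; "tool_rot": TCP orientation; "contact_force": force on the tool from outside, world axes, zero at the start; "wrist_torque": the same for the moment, N m; "opening": finger opening in m; "grip_force": force on a finger pad.
Only numpy, scipy, OpenCV 4.12 (cv2) and the standard library are available. Lean on these libraries where they do the work, as an engineer would, in place of code of your own. Each camera call takes 0.05 s, during which the arm holds its last target. There are 200 camera calls.

TASK

Centre the closed biscuit tin between the scale's two pointers, gently, without lifting it: tap it from its left until, let go, it rests about a centimetre past the centre line, then tap it back from its right, and carry on from either side until it rests centred on the pointers and square to them. The pan gives sideways while you push and springs back when you let go. Then, with the tin released, press the tare button on the console right down and let it go; do not lean on the scale or move the other things.

Things in the scene. Friction and masses are not known exactly. Their poses are not given: they have to be found in the camera images.
- tin: Closed plain steel tin, 150 mm (its x) by 110 mm (its y) by 50 mm high, about 0.85 kg, too wide to grip; a bead along x marks the middle of its lid. Origin: centre of its underside. Loose on the pan, at first strayed 12 to 28 mm left and turned up to 0.25 rad either way. Pushed slowly it slides at 3 to 7 N. Never push it harder than 14 N: touch it slower than 50 mm/s.
- scale: Fixed bench scale, white housing 274 mm (x) by 250 mm (y). Origin: centre of its underside. Its x axis is the centre line, through two small upright dark pointers on the housing at x = -127 and +127 mm, tops 69 mm above the table; +y is its left as seen from the robot. On it floats the aluminium pan, 222 mm (x) by 260 mm (y), its level top 60 mm above the table.
- mark (a point): Fixed point of the scale midway between the pointers, on the centre line, 60 mm above the table; does not move with the pan. The pan moves along the scale's y, up to 30 mm, on rubber mounts of 450 N/m (2.2 mm per N of push), carrying the tin, and springs back to the middle on release: a tin under push rests, once released, push force / 450 N/m back towards the pusher.
- console: Fixed grey indicator console, 100 mm (x) by 150 mm (y) by 40 mm high, with a dark display; to the left or right of the scale. Origin: centre of its underside.
- tare_top (a point): Centre of the top face of the console's round tare button, 30 mm across, 22 mm to the robot's side of the console's centre; it goes down with the button.
- tare (a joint): Travel of the tare button: 0 up, 0.006 m fully down; a spring, about 5 N fully down, brings it up again.
- bowl: White plastic bowl, 130 mm across, 65 mm high, loose on the table on the other side of the scale from the console; origin: centre of its underside. Leave alone.
- cutter: Loose steel ring cutter, 60 mm across, 35 mm high; origin: centre of its underside. Leave alone.
- jar: Loose glass jar with steel lid, 68 mm across, 90 mm high; origin: centre of its underside. Leave alone.
- can: Loose can, 60 mm across, 170 mm high; origin: centre of its underside. Leave alone.
- cup: Loose steel measuring cup, 70 mm across, 60 mm high; origin: centre of its underside. Leave alone.
- spatula: Loose spatula with wooden handle, about 0.25 m long, lying flat on the table well to the left; origin near its middle. Leave alone.
Not all that is in view belongs to the job. What is shaped like the tin but orange or purple is not meant.

How it is judged:
On the way, in this order (a step that is already met when the one before it is completed fails the run):
1. the tin is tapped from its left side (contact force between the fingers and tin above 1 N and y of the grasp point in the frame of tin above 0.05 m), for 0.1 s.
2. the tin, tapped from its left and let go, rests a little past the centre line to the right (y of tin in the frame of scale below -0.004 m and linear speed of tin below 0.01 m/s and contact force between each of the fingers, the arm and tin below 0.1 N), for 0.2 s.
3. the tin is tapped from its right side (contact force between the fingers and tin above 1 N and y of the grasp point in the frame of tin below -0.05 m), for 0.1 s.
4. the tare button is pressed right down while the tin rests centred and untouched (y of tin in the frame of scale between -0.004 and 0.004 m and angle between the x axis of tin and the x axis of scale, either way round below 0.06 rad and x of tin in the frame of scale between -0.025 and 0.025 m and z of tin in the frame of scale between 0.057 and 0.063 m and contact force between each of the fingers, the arm and tin below 0.1 N and value of joint tare above 0.0045 m), for 0.1 s.
At the end, for the whole second after the job is handed in: The tin rests on the pan, untouched and still, its centre within 4 mm of the scale's centre line sideways and within 25 mm of the mark along it, its long sides parallel to the line within 0.06 rad, and the tare button is up again (y of tin in the frame of scale between -0.004 and 0.004 m and angle between the x axis of tin and the x axis of scale, either way round below 0.06 rad and x of tin in the frame of scale between -0.025 and 0.025 m and z of tin in the frame of scale between 0.057 and 0.063 m and contact force between each of the fingers, the arm and tin below 0.1 N and linear speed of tin below 0.01 m/s and value of joint tare below 0.002 m).
It fails at once if the tin is pushed harder than 14 N (contact force between any of the fingers, the arm and tin above 14 N).
It fails at once if the tin is lifted or tipped (angle between tin's own z axis and vertical above 0.1 rad or z of tin in the frame of scale above 0.068 m).
It fails at once if the robot leans on the scale with more than 5 N (contact force between any of the fingers, the arm and scale above 5 N).
It fails at once if another thing is moved more than 30 mm (distance of any of bowl, cutter, jar, can, cup, spatula from where it was at the start of the episode above 0.03 m).
It also fails if it takes over 58 s, if anything falls off the work surface, if the arm or the gripper's body presses on something with over 40 N, if the wrist force passes 120 N, or if a joint passes its speed limit or range.

## Working session

There is one attempt and no reset: what is moved stays moved. The work goes in short steps, Python scripts to look and compute and a tool call to move; the robot and the scene stay as the last step left them, time stands still between calls to the robot, and variables do not carry over. Pictures are saved under pics/ and viewed, at most 10 in all, crops included, and the job is handed in when it is done.

Besides the shell and the picture viewer there is one more tool, called after "Request:" as name(argument=value, ...) on one line, values as JSON. send_rows: Moves the arm, as the interface text tells. Its arguments: {"type":"object","properties":{"rows":{"type":"array","items":{"type":"array"}},"newtons":{"type":"number"}},"required":["rows"]}

```bash
mkdir -p pics; ls; cat > h.py <<'E'
import numpy as np, cv2
from station import ctrl
def grab(n):
    im=ctrl.get_image(n); np.savez('/tmp/%s.npz'%n,**im); return im
def load(n): return dict(np.load('/tmp/%s.npz'%n))
def K(im): return np.array([[im['fx'],0,im['cx']],[0,im['fy'],im['cy']],[0,0,1]],float), np.array([im['k1'],0,0,0],float)
def rays(im,px):
    k,d=K(im); u=cv2.undistortPointsIter(np.array(px,float).reshape(-1,1,2),k,d,None,None,(3,50,1e-10)).reshape(-1,2) if hasattr(cv2,'undistortPointsIter') else cv2.undistortPoints(np.array(px,float).reshape(-1,1,2),k,d).reshape(-1,2)
    T=im['cam_to_world']; return np.c_[u,np.ones(len(u))]@T[:3,:3].T, T[:3,3]
def onplane(im,px,z):
    r,o=rays(im,px); return o+r*((z-o[2])/r[:,2])[:,None]
def cloud(im):
    h,w=im['range_z'].shape; v,u=np.mgrid[:h,:w]
    r,o=rays(im,np.c_[u.ravel(),v.ravel()]); return (o+r*im['range_z'].reshape(-1,1)).reshape(h,w,3)
def save(im,name,crop=None,s=1):
    f=im['frame'][:,:,::-1]
    if crop: a,b,c,d=crop; f=f[b:d,a:c]
    cv2.imwrite('pics/'+name,cv2.resize(f,None,fx=s,fy=s,interpolation=cv2.INTER_CUBIC))
E
python3 - <<'E'
from h import *
a=grab('scene');b=grab('top')
for i in(a,b): print(i['fx'],i['cx'],i['cy'],i['k1'],i['cam_to_world'].round(3).tolist())
cv2.imwrite('pics/s.png',cv2.resize(a['frame'][:,:,::-1],(800,600)));cv2.imwrite('pics/t.png',cv2.resize(b['frame'][:,:,::-1],(800,600)))
o=ctrl.get_obs();print(o)
E
```

```text
pics
457.661475992907 254.93269758492767 194.67043757720666 -0.1744106644556278 [[-0.623, 0.572, -0.533, 1.202], [0.782, 0.473, -0.406, 0.559], [0.02, -0.669, -0.743, 1.123], [0.0, 0.0, 0.0, 1.0]]
472.4953865119124 249.2816716326884 198.84322660742487 -0.1864980175566485 [[-0.004, -0.997, 0.08, 0.302], [-1.0, 0.003, -0.01, 0.016], [0.009, -0.08, -0.997, 1.825], [0.0, 0.0, 0.0, 1.0]]
{'t': 0.1, 'q': array([ 1.01900645e+00,  5.33051557e-02,  1.61410788e+00,  1.40898889e-05,
        1.47602886e+00, -1.18978268e-01]), 'dq': array([ 0.00141608, -0.00063416, -0.0048468 , -0.00173515,  0.00041656,
        0.00065594]), 'effort': array([ 1.89909956e-04, -3.94903636e+01, -3.71361780e+01, -1.06981017e-04,
        3.90465197e-03, -8.59239123e-06]), 'tool_pos': array([0.26183381, 0.56690457, 0.23020625]), 'tool_rot': array([-6.74433108e-01, -3.06770759e+00,  2.73515698e-03]), 'contact_force': array([-0.69900968, -0.06308882,  0.66382657]), 'wrist_torque': array([ 0.09949997,  0.0367621 , -0.00418796]), 'grip_force': 0.0, 'opening': 0.08554396128434054}
```

View pics/s.png

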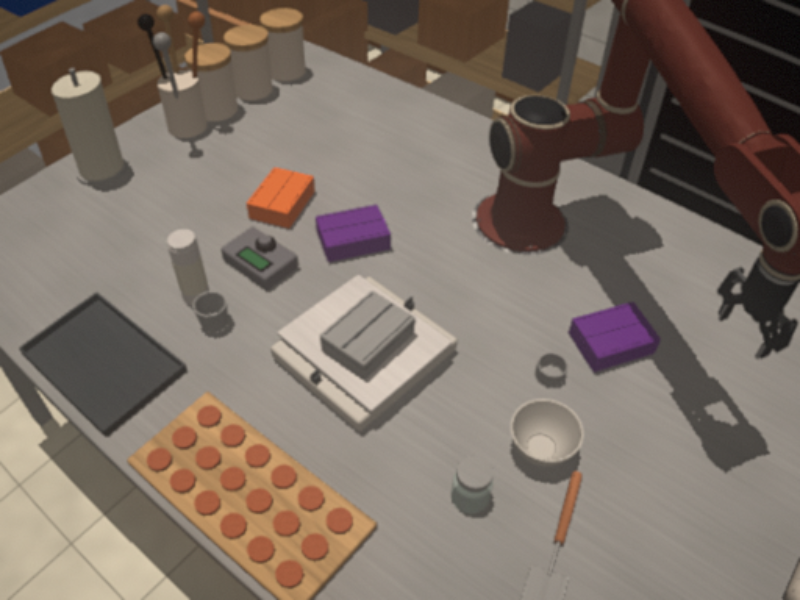

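View pics/t.png

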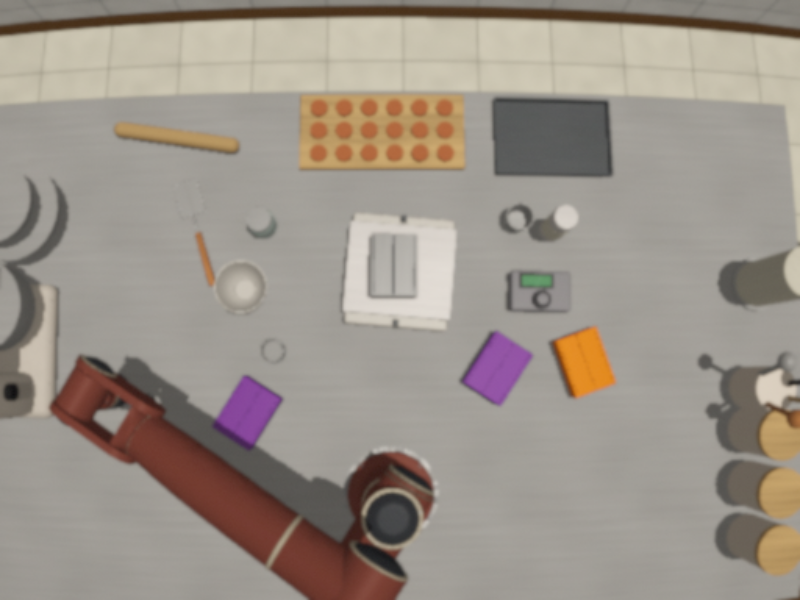

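The plain grey steel tin sits on the scale: scene (368,332), top (393,265). The pointers are at top (403,218) and (395,323). The look-alikes are purple at top (248,412) and (497,368), and orange at (584,362), so the grey one fits. The console is on the right at top (540,290), with its dark round button at (541,298).

```bash
cat > m.py <<'E'
from h import *
def sub(im,y0,y1,x0,x1):  # bright/dark helpers
    return im['frame'][y0:y1,x0:x1].astype(float).mean(2)
if __name__=='__main__':
    b=load('top');a=load('scene')
    save(b,'crop.png',(205,125,375,220),4.7)
    c=cloud(b)
    for n,(u,v) in dict(tin=(252,170),pan=(280,170),tinR=(262,170),cons=(355,186),btn=(346,191)).items():
        print(n,c[v,u].round(4),b['frame'][v,u])
    g=b['frame'].mean(2).round().astype(int)
    print(g[168,225:300]); print(g[130:146,258]); print(g[198:214,252]);print(g[184:198,338:356])
    print(g[134:144,250:266]);print(g[200:212,245:261])
    o=ctrl.get_obs(); from scipy.spatial.transform import Rotation as R; print(R.from_rotvec(o['tool_rot']).as_matrix().round(3))
E
python3 m.py
```

```text
tin [ 0.5454 -0.0112  0.1098] [144 143 139]
pan [ 0.5522 -0.1177  0.0609] [225 219 212]
tinR [ 0.5464 -0.0482  0.1026] [184 180 174]
cons [ 0.4932 -0.4081  0.0403] [148 144 143]
btn [ 0.4706 -0.3649  0.0752] [149 145 143]
[214 214 214 214 214 214 215 214 210 194 157 132 141 155 161 169 175 175
 175 176 176 177 176 176 172 157 134 142 168 177 178 178 178 179 180 181
 180 179 176 167 162 178 198 211 216 217 217 217 218 218 217 218 218 217
 218 218 218 218 218 217 218 217 218 217 213 198 174 160 158 159 157 159
 158 158 158]
[158 159 159 158 158 157 152 138 115  98  95 109 143 173 194 205]
[217 217 211 197 188 182 158 126 111 109 110 118 139 153 157 157]
[[122 121 122 122 123 121 117 113 109 101  99 104 110 114 114 121 132 141]
 [139 139 139 138 134 126 117 111 105  99  98 110 123 130 133 136 140 144]
 [145 145 142 137 127 114 101  95  93  93  95 106 121 134 141 144 144 145]
 [146 145 139 123 103  89  84  90 100 105 103 103 110 125 137 145 145 146]
 [147 143 131 104  81  76  90 109 121 125 122 116 108 113 127 141 145 146]
 [146 139 119  88  70  80 107 128 136 138 136 130 117 106 119 138
[... 1459 characters left out ...]
99 200 200 201 202 201]
 [201 200 201 199 197 193 187 182 184 190 195 198 199 198 198 197]
 [202 202 202 201 199 189 172 158 159 171 186 198 201 201 201 201]
 [202 202 202 202 198 183 152 126 126 150 178 196 202 203 203 203]
 [199 199 199 198 195 179 142 111 114 144 178 196 202 203 203 203]
 [184 186 186 186 184 169 136 109 112 141 175 193 199 199 199 200]
 [159 161 163 166 164 152 128 110 110 133 161 178 184 186 187 188]
 [149 150 151 152 152 144 129 118 116 127 143 154 159 161 162 166]
 [154 154 154 155 154 150 142 139 138 139 143 147 149 151 152 153]
 [157 158 157 158 158 156 154 153 152 153 153 154 155 154 155 156]]
[[-0.908  0.419 -0.001]
 [ 0.419  0.908 -0.002]
 [ 0.    -0.002 -1.   ]]
```

View pics/crop.png

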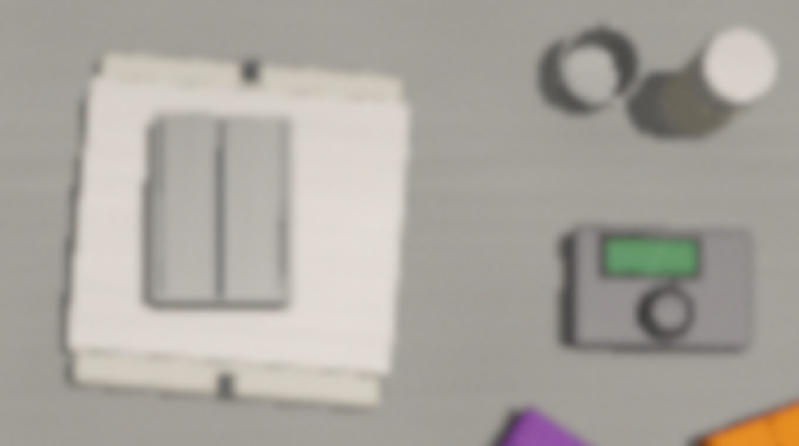

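The crop shows the plain grey tin, its bead at crop (220,205), upright in the image. The scale is turned about 4.5° clockwise, so the tin is off-square to the line through the pointers at (250,70) and (225,385). The button is at (667,313).

```bash
cat > m.py <<'E'
from h import *
from scipy.spatial.transform import Rotation as R
def cen(g,x0,y0,x1,y1,th):
    w=np.clip(th-g[y0:y1,x0:x1],0,None); v,u=np.mgrid[y0:y1,x0:x1]; return [(w*u).sum()/w.sum(),(w*v).sum()/w.sum()]
def scale(im):
    g=im['frame'].astype(float).mean(2)
    P=onplane(im,[cen(g,253,136,264,142,150),cen(g,247,203,258,208,170)],0.067)[:,:2]
    d=P[0]-P[1]; return P.mean(0),np.arctan2(d[1],d[0]),np.linalg.norm(d),P
def tin(im,S=None):
    C,yaw,L,_=S or scale(im)
    # lid pixels: grey, at height ~0.11
    g=im['frame'].astype(float).mean(2); c=cloud(im)
    m=((abs(c[:,:,2]-.11)<.008)&(np.hypot(c[:,:,0]-C[0],c[:,:,1]-C[1])<.14)&(im['frame'].max(2).astype(int)-im['frame'].min(2)<25)&(g>90)).astype(np.uint8)
    n,lab,st,cn=cv2.connectedComponentsWithStats(m); k=1+st[1:,4].argmax(); m=lab==k
    v,u=np.nonzero(m); W=onplane(im,np.c_[u,v],.11)[:,:2]
    (cx,cy),sz,_=cv2.minAreaRect(W.astype(np.float32)*1000)
    bead=[]
    uc=u.mean()
    for r in range(v.min()+6,v.max()-5):
        cols=u[v==r]; mid=(cols.min()+cols.max())/2; x=np.arange(int(mid)-5,int(mid)+7)
        w=np.clip(np.median(g[r,cols])-8-g[r,x],0,None)
        if w.sum()>15: bead.append([(w*x).sum()/w.sum(),r])
    B=onplane(im,bead,.111)[:,:2]; l=cv2.fitLine(B.astype(np.float32),cv2.DIST_HUBER,0,.001,.001).ravel()
    if l[0]<0:l[:2]*=-1
    ty=np.arctan2(l[1],l[0]); ctr=np.array([cx,cy])/1000
    bp=l[2:]+l[:2]*np.dot(ctr-l[2:],l[:2])
    f=lambda p:[ (p-C)@[np.cos(yaw),np.sin(yaw)], (p-C)@[-np.sin(yaw),np.cos(yaw)] ]
    print('tin world bead',bp.round(4),'rect ctr',ctr.round(4),'size',np.round(sz),'n',len(B))
    print('IN SCALE mm: bead',np.round(np.array(f(bp))*1000,1),'rect',np.round(np.array(f(ctr))*1000,1),'angle rad',round(float(ty-yaw),3))
    return bp,ty
def tool():
    o=ctrl.get_obs(); M=R.from_rotvec(o['tool_rot']).as_matrix(); return o,o['tool_pos'],M
def goto(p,yaw):  # tool shifts in tool axes (cm) and turn (deg) to bring tool y along world yaw
    o,t,M=tool(); cur=np.arctan2(M[1,1],M[0,1]); d=(yaw-cur+np.pi/2)%np.pi-np.pi/2
    print('t',round(o['t'],2),'tcp',t.round(4),'shift cm',(M.T@(np.array(p)-t)*100).round(2),'turn about tool z deg',round(-np.degrees(d),1))
E
python3 - <<'E'
from m import *
b=load('top'); S=scale(b); print(S); tin(b,S)
c=cloud(b); q=c[184:198,338:356]; print((q[...,2]*1000).round().astype(int))
print(onplane(b,[[205+667/4.7,125+313/4.7]],.075))
C,yaw=S[0],S[1]; T=lambda x,y,z:np.r_[C+[x*np.cos(yaw)-y*np.sin(yaw),x*np.sin(yaw)+y*np.cos(yaw)],z]
goto(T(0,.125,.20),yaw)
E
```

```text
(array([ 0.54236966, -0.02370428]), np.float64(-0.08422438141131758), np.float64(0.2536362930367144), array([[ 0.66873827, -0.03437283],
       [ 0.41600106, -0.01303572]]))
tin world bead [ 0.5495 -0.0084] rect ctr [ 0.5495 -0.0096] size [107. 148.] n 29
IN SCALE mm: bead [ 5.8 15.8] rect [ 5.9 14.7] angle rad 0.08
[[42 42 42 34 35 41 35 29 39 37 42 33 35 36 47 43 38 38]
 [40 36 35 37 41 43 38 49 52 55 55 32 43 40 44 43 43 44]
 [35 45 41 48 43 44 55 52 51 52 55 45 47 34 39 33 40 40]
 [41 31 42 46 49 57 46 52 61 56 60 57 50 48 41 40 39 37]
 [41 40 41 60 53 50 59 54 67 55 68 66 61 48 37 41 35 42]
 [36 38 41 49 51 47 60 60 59 56 58 65 64 50 56 38 41 43]
 [34 39 39 54 57 66 59 65 67 58 65 60 59 54 54 40 39 42]
 [38 48 40 52 50 58 59 61 75 56 60 66 63 48 44 40 42 37]
 [43 44 44 53 46 60 68 58 66 55 65 62 70 51 49 38 39 36]
 [47 41 37 53 56 48 57 61 64 65 64 60 58 50 59 40 44 40]
 [35 41 36 36 52 52 48 55 54 63 61 53 54 54 46 49 45 43]
 [41 44 43 43 47 55 50 50 42 55 51 49 50 39 39 44 38 36]
 [41 42 46 37 49 39 55 46 54 49 46 55 37 34 37 46 42 38]
 [34 39 38 37 37 40 41 42 39 43 38 44 45 47 41 37 39 46]]
[[ 0.46838591 -0.36834261  0.075     ]]
t 0.1 tcp [0.2618 0.5669 0.2302] shift cm [-45.97 -30.09   3.07] turn about tool z deg 70.0
```

Request:
send_rows(rows=[[8.5,[-4.6,-3,0],0],[8.5,[-4.6,-3,0],0],[8.5,[-4.6,-3,0],0],[8.5,[-4.6,-3,0],0],[8.5,[-4.6,-3,0],0],[8.5,[-4.6,-3,0],0],[8.5,[-4.6,-3,0],0],[8.5,[-4.6,-3,0],0],[8.5,[-4.6,-3,0],0],[8.5,[-4.6,-3,0],0]])

```text
t: 1.35
tool_pos: [0.5543, 0.1004, 0.2309]
tool_rot: [-0.675, -3.068, -0.0]
contact_force: [-0.0, 0.4, -1.3]
opening: 0.0848
grip_force: 0.0
```

Request:
send_rows(rows=[[8.5,[0,0,0.5],7],[8.5,[0,0,0.5],7],[8.5,[0,0,0.5],7],[8.5,[0,0,0.5],7],[8.5,[0,0,0.5],7],[8.5,[0,0,0.5],7],[8.5,[0,0,0],7],[8.5,[0,0,0],7],[8.5,[0,0,0],7],[8.5,[0,0,0],7]])

```text
t: 2.6
tool_pos: [0.5535, 0.1021, 0.2007]
tool_rot: [-2.316, -2.121, 0.001]
contact_force: [-0.9, -0.4, 0.1]
opening: 0.0852
grip_force: 0.0
```

```bash
cat >> m.py <<'E'
def T(S,x,y,z):
    C,yaw=S[0],S[1]; return np.r_[C+[x*np.cos(yaw)-y*np.sin(yaw),x*np.sin(yaw)+y*np.cos(yaw)],z]
E
python3 - <<'E'
from m import *
S=scale(load('top'))
a=grab('scene'); save(a,'s2.png',(130,100,512,384),2)
goto(T(S,.006,.11,.068),S[1]); o=ctrl.get_obs(); print(o['contact_force'],o['q'],o['opening'])
E
```

```text
t 2.65 tcp [0.5535 0.1021 0.2007] shift cm [-1.62  0.57 13.26] turn about tool z deg -0.3
[ 0.14627219  1.26029149 -0.2609066 ] [ 5.01455800e-02 -7.36282250e-02  1.78988383e+00  4.27999389e-06
  1.42646006e+00  1.40305233e-01] 0.08457688691131154
```

View pics/s2.png

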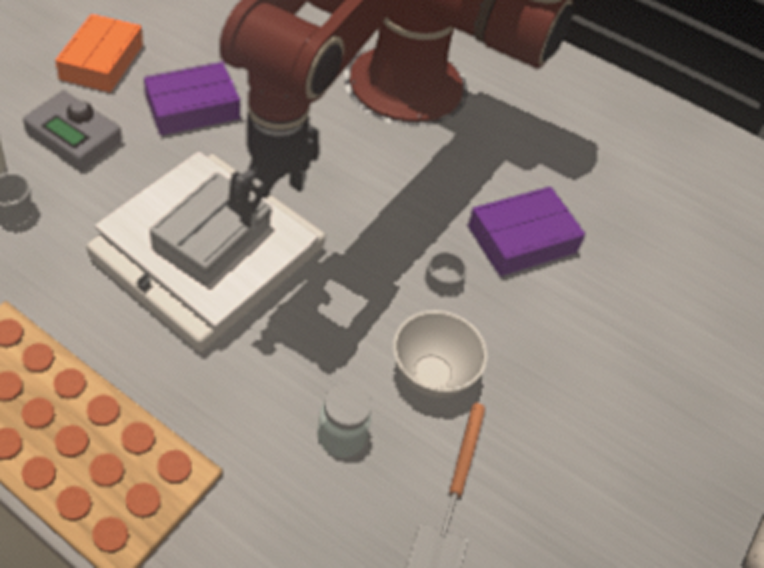

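Request:
send_rows(rows=[[8.5,[0,0.1,2],0],[8.5,[0,0.1,2],0],[8.5,[0,0.1,2],0],[8.5,[0,0.1,2],0],[8.5,[0,0.1,2],0],[8.5,[0,0.1,2],0],[8.5,[0,0,1.2],0],[8.5,[-1,0,0],0],[8.5,[-1,0,0],0],[8.5,[-0.8,0,0],0]])

```text
t: 3.9
tool_pos: [0.5582, 0.0728, 0.0704]
tool_rot: [2.312, 2.125, 0.002]
contact_force: [0.2, -0.2, 0.2]
opening: 0.085
grip_force: 0.0
```

Request:
send_rows(rows=[[8.5,[-0.3,0,0],0],[8.5,[-0.3,0,0],0],[8.5,[-0.3,0,0],0],[8.5,[-0.3,0,0],0],[8.5,[-0.3,0,0],0]])

```text
t: 4.53
tool_pos: [0.5562, 0.0589, 0.0693]
tool_rot: [-2.312, -2.127, -0.001]
contact_force: [0.6, 1.8, 0.2]
opening: 0.085
grip_force: 0.9
```

Request:
send_rows(rows=[[8.5,[-0.25,0,0],0],[8.5,[-0.25,0,0],0],[8.5,[-0.25,0,0],0],[8.5,[-0.25,0,0],0],[8.5,[-0.25,0,0],0],[8.5,[-0.25,0,0],0]])

```text
t: 5.28
tool_pos: [0.5551, 0.0436, 0.0693]
tool_rot: [2.312, 2.126, 0.0]
contact_force: [2.0, 2.6, -2.1]
opening: 0.0852
grip_force: 1.6
```

Request:
send_rows(rows=[[8.5,[-0.25,0,0],0],[8.5,[-0.25,0,0],0],[8.5,[-0.25,0,0],0],[8.5,[-0.25,0,0],0]])

```text
t: 5.78
tool_pos: [0.554, 0.0339, 0.0693]
tool_rot: [-2.312, -2.126, -0.0]
contact_force: [0.8, 4.2, 0.3]
opening: 0.085
grip_force: 2.3
```

Request:
send_rows(rows=[[8.5,[-0.24,0,0],0],[8.5,[-0.24,0,0],0],[8.5,[-0.24,0,0],0],[8.5,[-0.24,0,0],0],[8.5,[-0.24,0,0],0],[8.5,[0,0,0],0]])

```text
t: 6.52
tool_pos: [0.5531, 0.0217, 0.0693]
tool_rot: [-2.313, -2.126, 0.0]
contact_force: [0.5, 5.1, 1.0]
opening: 0.0852
grip_force: 2.4
```

Request:
send_rows(rows=[[8.5,[0.2,0,0],0],[8.5,[0.2,0,0],0],[8.5,[0.2,0,0],0],[8.5,[0.2,0,0],0],[8.5,[0.2,0,0],0],[8.5,[0.4,0,0],0],[8.5,[1,0,0],0],[8.5,[1,0,0],0],[8.5,[1,0,0],0],[8.5,[0.5,0,0],0]])

```text
t: 7.78
tool_pos: [0.5573, 0.0716, 0.0693]
tool_rot: [2.312, 2.128, -0.0]
contact_force: [0.7, -0.9, -0.2]
opening: 0.0849
grip_force: 0.0
```

```bash
python3 - <<'E'
from m import *
S0=scale(load('top')); b=grab('top'); tin(b,S0); save(b,'t2.png',(205,125,310,220),6)
goto(T(S0,.006,.11,.068),S0[1])
E
```

```text
tin world bead [ 0.5442 -0.035 ] rect ctr [ 0.5438 -0.0397] size [102. 150.] n 30
IN SCALE mm: bead [  2.8 -11.1] rect [  2.8 -15.8] angle rad -0.005
t 7.83 tcp [0.5573 0.0718 0.0693] shift cm [ 1.36 -0.08  0.13] turn about tool z deg 0.1
```

View pics/t2.png

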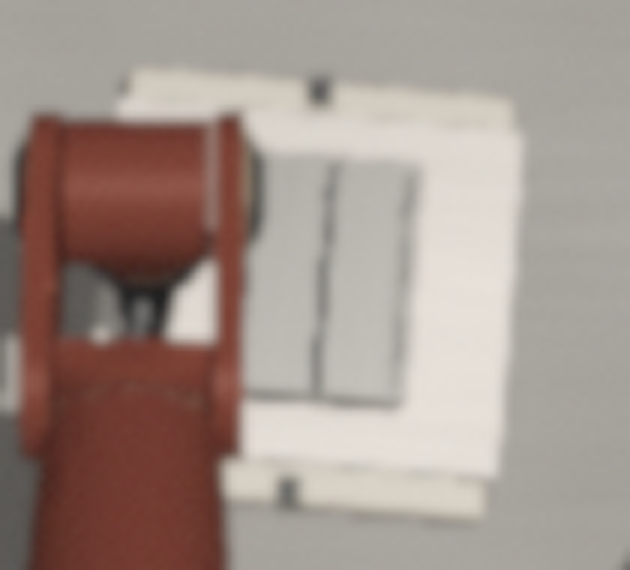

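The picture shows the tin square to the pointers and resting 11 mm past the line (bead at crop (325,280), right of the pointer line (320,90)–(290,490)). Next I tap from the right.

Request:
send_rows(rows=[[8.5,[0,0,-3],0],[8.5,[0,0,-4],0],[8.5,[0,0,-4],0],[8.5,[-4,0,0],0],[8.5,[-4,0,0],0],[8.5,[-4,-0.1,0],0],[8.5,[-4,-0.1,0],0],[8.5,[-4,-0.1,0],0],[8.5,[-2,0,0],0],[8.5,[0,0,0],0]])

```text
t: 9.07
tool_pos: [0.5358, -0.1489, 0.1792]
tool_rot: [-2.314, -2.124, -0.0]
contact_force: [1.0, 0.5, -0.4]
opening: 0.0853
grip_force: 0.0
```

Request:
send_rows(rows=[[8.5,[0,0,2.5],0],[8.5,[0,0,2.5],0],[8.5,[0,0,2.5],0],[8.5,[0,0,2.5],0],[8.5,[0,0,1],0],[8.5,[1,0,0],0],[8.5,[0.8,0,0],0],[8.5,[0.4,0,0],0]])

```text
t: 10.07
tool_pos: [0.5386, -0.1257, 0.0706]
tool_rot: [2.31, 2.126, 0.002]
contact_force: [0.1, 0.8, -0.1]
opening: 0.0851
grip_force: 0.0
```

```bash
python3 - <<'E'
from m import *
b=np.load('/tmp/top.npz'); S=scale(dict(b)); print(S[0],S[1])
goto(T(S,.003,-.060,.0693),S[1])
E
```

```text
[ 0.54217556 -0.02373472] -0.08409189252905513
t 10.07 tcp [ 0.5386 -0.1257  0.0706] shift cm [ 4.19 -0.2   0.13] turn about tool z deg 0.1
```

Request:
send_rows(rows=[[8.5,[0.5,0,0],0],[8.5,[0.5,0,0],0],[8.5,[0.4,0,0],0],[8.5,[0.3,0,0],0],[8.5,[0.25,0,0],0],[8.5,[0.25,0,0],0],[8.5,[0.25,0,0],0],[8.5,[0.25,0,0],0]])

```text
t: 11.08
tool_pos: [0.54, -0.0993, 0.0693]
tool_rot: [-2.313, -2.126, 0.0]
contact_force: [-0.3, -0.3, 0.3]
opening: 0.0853
grip_force: 0.0
```

Request:
send_rows(rows=[[8.5,[0.25,0,0],0],[8.5,[0.25,0,0],0],[8.5,[0.25,0,0],0],[8.5,[0.25,0,0],0],[8.5,[0.25,0,0],0],[8.5,[0.2,0,0],0],[8.5,[0,0,0],0]])

```text
t: 11.95
tool_pos: [0.5412, -0.085, 0.0693]
tool_rot: [2.312, 2.127, -0.0]
contact_force: [-0.5, -5.1, -0.1]
opening: 0.085
grip_force: 2.2
```

```bash
python3 - <<'E'
from m import *
b=np.load('/tmp/top.npz'); S=scale(dict(b))
goto(T(S,.003,-.060,.0693),S[1])
E
```

```text
t 11.95 tcp [ 0.5412 -0.085   0.0693] shift cm [ 0.11 -0.12  0.  ] turn about tool z deg 0.0
```

```bash
cp /tmp/top.npz /tmp/ref.npz; python3 - <<'E'
from m import *
S=scale(dict(np.load('/tmp/ref.npz'))); b=grab('top'); tin(b,S)
E
```

```text
tin world bead [0.5492 0.0067] rect ctr [0.548  0.0034] size [ 59. 151.] n 8
IN SCALE mm: bead [ 4.5 30.9] rect [ 3.6 27.5] angle rad -0.267
```

Request:
send_rows(rows=[[8.5,[0.15,0,0],0],[8.5,[0.1,0,0],0],[8.5,[0,0,0],0]])

```text
t: 12.38
tool_pos: [0.5414, -0.0825, 0.0693]
tool_rot: [-2.312, -2.127, 0.0]
contact_force: [-0.7, -5.4, -0.4]
opening: 0.0847
grip_force: 2.2
```

Request:
send_rows(rows=[[8.5,[-0.2,0,0],0],[8.5,[-0.2,0,0],0],[8.5,[-0.2,0,0],0],[8.5,[-0.2,0,0],0],[8.5,[-0.2,0,0],0],[8.5,[-0.3,0,0],0],[8.5,[-1,0,0],0],[8.5,[-1,0,0],0],[8.5,[-1,0,0],0],[8.5,[-1,0,0],0]])

```text
t: 13.62
tool_pos: [0.5369, -0.1362, 0.0693]
tool_rot: [-2.313, -2.126, 0.0]
contact_force: [-0.5, -0.6, 0.7]
opening: 0.0847
grip_force: 0.0
```

```bash
python3 - <<'E'
from m import *
S=scale(dict(np.load('/tmp/ref.npz'))); b=grab('top'); tin(b,S); save(b,'t3.png',(205,125,310,220),6)
goto(T(S,.003,-.0585,.0693),S[1])
E
```

```text
tin world bead [ 0.5425 -0.0368] rect ctr [ 0.5445 -0.0298] size [109. 151.] n 31
IN SCALE mm: bead [  1.5 -13. ] rect [ 2.8 -5.8] angle rad -0.19
t 13.68 tcp [ 0.5369 -0.1372  0.0694] shift cm [ 5.5  -0.13  0.  ] turn about tool z deg -0.0
```

View pics/t3.png

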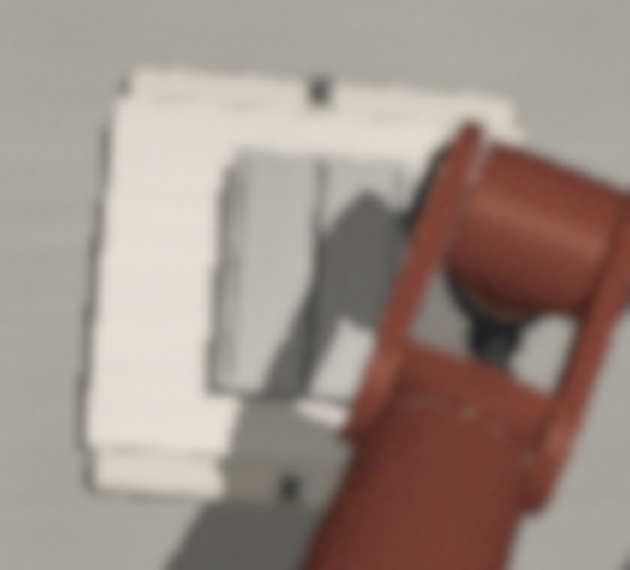

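The tin is near centre, but the arm's shadow lies over the bead. I'll clear the arm towards the console for a clean look.

Request:
send_rows(rows=[[8.5,[0,0,-3],0],[8.5,[0,0,-4],0],[8.5,[0,0,-4],0],[8.5,[-4,-0.7,0],0],[8.5,[-4,-0.7,0],0],[8.5,[-4,-0.7,0],0],[8.5,[-4,-0.7,0],0],[8.5,[-4,-0.7,0],0],[8.5,[-3.6,-1.4,0],0],[8.5,[0,0,0],0]])

```text
t: 14.92
tool_pos: [0.4672, -0.3685, 0.1792]
tool_rot: [-2.316, -2.122, 0.0]
contact_force: [0.7, 0.9, -0.7]
opening: 0.0848
grip_force: 0.0
```

```bash
python3 - <<'E'
from m import *
S=scale(dict(np.load('/tmp/ref.npz'))); b=grab('top'); tin(b,S);tin(b);save(b,'t4.png',(205,125,310,220),6)
goto(np.r_[.4684,-.3683,.12],S[1])
E
```

```text
tin world bead [ 0.5446 -0.0289] rect ctr [ 0.5445 -0.0298] size [110. 151.] n 31
IN SCALE mm: bead [ 2.8 -4.9] rect [ 2.8 -5.8] angle rad 0.001
tin world bead [ 0.5446 -0.0289] rect ctr [ 0.5445 -0.0298] size [110. 151.] n 31
IN SCALE mm: bead [ 3.1 -4.9] rect [ 3.1 -5.8] angle rad 0.001
t 14.97 tcp [ 0.4679 -0.3672  0.1791] shift cm [-0.11  0.06  5.91] turn about tool z deg -0.1
```

View pics/t4.png

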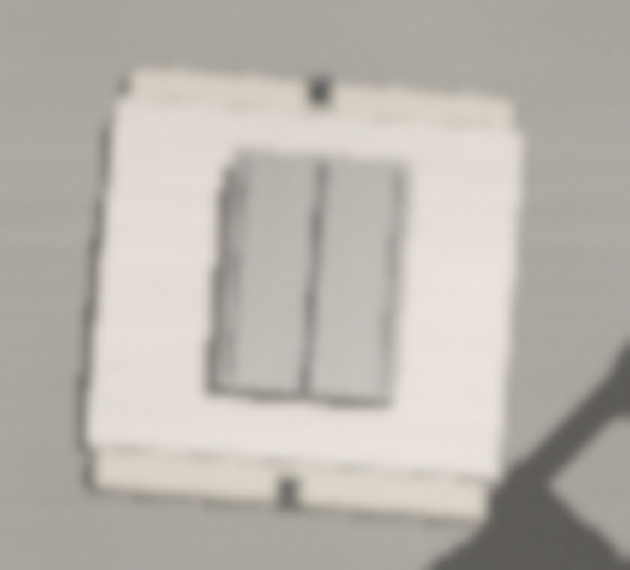

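```bash
python3 - <<'E'
from m import *
b=load('top'); g=b['frame'].astype(float).mean(2)
p=[cen(g,253,136,264,142,150),cen(g,247,203,258,208,170)];print(np.round(p,2))
for r in (154,163,172,181):
    print(r,g[r,248:266].round().astype(int),end=' ')
print()
print(g[136:146,250:266].round().astype(int)); print(g[200:212,245:261].round().astype(int))
E
```

```text
[[257.81 139.47]
 [252.47 206.1 ]]
154 [176 177 177 177 177 178 180 180 175 163 146 155 172 179 181 182 181 182] 163 [182 182 181 182 183 183 183 179 163 140 149 174 183 183 184 184 185 185] 172 [184 185 186 185 185 185 183 175 159 156 174 185 187 187 187 189 189 189] 181 [187 188 188 188 187 188 185 171 158 169 185 189 189 189 190 191 191 191] 
[[165 164 164 164 164 163 162 160 159 159 162 165 165 166 165 166]
 [173 171 169 168 167 162 154 148 145 147 156 164 166 166 166 166]
 [189 186 184 183 179 167 146 128 122 131 152 169 173 172 171 170]
 [201 199 198 197 192 176 143 113 103 124 157 181 188 186 185 184]
 [205 205 205 204 199 183 146 108  99 127 165 191 199 200 200 198]
 [206 206 206 205 202 187 155 121 115 136 171 195 204 205 205 205]
 [206 207 207 206 203 194 173 155 150 160 180 198 205 206 206 206]
 [209 210 209 206 204 199 191 182 181 184 192 201 206 207 208 206]
 [212 213 212 210 208 205 202 201 202 204 205 207 209 210 210 208]
 [213 214 214 213 213 212 212 211 212 213 213 213 214 213 213 212]]
[[215 217 218 217 217 216 217 218 219 220 220 222 222 223 224 224]
 [207 208 208 205 202 201 202 204 206 208 212 214 215 217 218 219]
 [205 206 204 202 199 197 196 197 199 203 207 208 207 208 209 208]
 [208 208 208 207 205 200 194 188 191 198 203 206 206 206 206 205]
 [210 210 210 209 207 197 179 165 166 179 194 205 208 209 208 208]
 [209 210 210 209 205 191 160 132 133 158 186 204 209 211 210 211]
 [206 206 207 206 202 186 150 116 120 151 185 204 210 211 211 211]
 [192 192 193 194 191 176 143 115 118 149 183 200 206 207 207 207]
 [167 169 170 172 171 160 136 116 116 139 168 186 192 194 194 195]
 [156 156 157 161 160 151 136 124 123 132 150 161 167 169 171 173]
 [161 162 161 162 161 157 149 145 145 146 149 155 156 157 159 160]
 [164 165 165 166 164 164 161 160 160 160 161 160 161 162 162 163]]
```

The clean view confirms the tin is square (0.001 rad). It rests 5 mm right of the line, with the bead at crop (317,228) against the line at (309,228). One more tap from the right, about 5.3 mm further than before.

Request:
send_rows(rows=[[8.5,[3.6,1.2,0],0],[8.5,[4,0.7,0],0],[8.5,[4,0.7,0],0],[8.5,[4,0.7,0],0],[8.5,[4,0.7,0],0],[8.5,[4,0.7,0],0],[8.5,[0,0,3],0],[8.5,[0,0,4],0],[8.5,[0,0,4],0],[8.5,[0,0,0],0]])

```text
t: 16.23
tool_pos: [0.532, -0.1328, 0.0656]
tool_rot: [-2.305, -2.123, 0.005]
contact_force: [0.1, 0.8, 0.6]
opening: 0.0852
grip_force: 0.0
```

```bash
python3 - <<'E'
from m import *
S=scale(dict(np.load('/tmp/ref.npz')))
goto(T(S,.003,-.0534,.0693),S[1])
E
```

```text
t 16.23 tcp [ 0.532  -0.1328  0.0656] shift cm [ 5.62  0.4  -0.36] turn about tool z deg 0.1
```

Request:
send_rows(rows=[[8.5,[0.5,0,0],0],[8.5,[0.5,0.2,0],0],[8.5,[0.5,0,0],0],[8.5,[0.5,0,0],0],[8.5,[0.4,0,0],0],[8.5,[0.25,0,0],0],[8.5,[0.25,0,0],0],[8.5,[0.25,0,0],0],[8.5,[0.25,0,0],0],[8.5,[0.25,0,0],0]])

```text
t: 17.48
tool_pos: [0.54, -0.0988, 0.0693]
tool_rot: [-2.313, -2.126, 0.0]
contact_force: [0.2, 0.7, 0.4]
opening: 0.085
grip_force: 0.0
```

Request:
send_rows(rows=[[8.5,[0.25,0,0],0],[8.5,[0.25,0,0],0],[8.5,[0.25,0,0],0],[8.5,[0.25,0,0],0],[8.5,[0,0,0],0]])

```text
t: 18.1
tool_pos: [0.5409, -0.089, 0.0693]
tool_rot: [2.312, 2.126, -0.0]
contact_force: [-0.8, -1.8, -0.0]
opening: 0.0849
grip_force: 0.7
```

```bash
python3 - <<'E'
from m import *
S=scale(dict(np.load('/tmp/ref.npz')))
goto(T(S,.003,-.0534,.0693),S[1])
E
```

```text
t 18.1 tcp [ 0.5409 -0.089   0.0693] shift cm [ 1.18 -0.12  0.  ] turn about tool z deg 0.0
```

Request:
send_rows(rows=[[8.5,[0.25,0,0],0],[8.5,[0.25,0,0],0],[8.5,[0.25,0,0],0],[8.5,[0.25,0,0],0],[8.5,[0.18,0,0],0],[8.5,[0,0,0],0]])

```text
t: 18.85
tool_pos: [0.5419, -0.0772, 0.0693]
tool_rot: [2.312, 2.127, -0.0]
contact_force: [-0.4, -4.1, 0.2]
opening: 0.0852
grip_force: 2.2
```

Request:
send_rows(rows=[[8.5,[-0.2,0,0],0],[8.5,[-0.2,0,0],0],[8.5,[-0.2,0,0],0],[8.5,[-0.2,0,0],0],[8.5,[-0.2,0,0],0],[8.5,[-0.3,0,0],0],[8.5,[-1,0,0],0],[8.5,[-1,0,0],0],[8.5,[-1,0,0],0],[8.5,[-1,0,0],0]])

```text
t: 20.1
tool_pos: [0.5373, -0.1309, 0.0693]
tool_rot: [-2.313, -2.126, -0.0]
contact_force: [0.2, 0.4, -0.4]
opening: 0.0846
grip_force: 0.0
```

Request:
send_rows(rows=[[8.5,[0,0,-3],0],[8.5,[0,0,-4],0],[8.5,[0,0,-4],0],[8.5,[-4,-0.7,0],0],[8.5,[-4,-0.7,0],0],[8.5,[-4,-0.7,0],0],[8.5,[-4,-0.7,0],0],[8.5,[-4,-0.7,0],0],[8.5,[-3.6,-1.4,0],0],[8.5,[0,0,0],0]])

```text
t: 21.35
tool_pos: [0.4676, -0.3635, 0.1792]
tool_rot: [-2.317, -2.122, 0.0]
contact_force: [-0.2, -0.1, 0.1]
opening: 0.0851
grip_force: 0.0
```

```bash
python3 - <<'E'
from m import *
S=scale(dict(np.load('/tmp/ref.npz'))); b=grab('top'); tin(b,S);tin(b);save(b,'t5.png',(205,125,310,220),6)
a=grab('scene'); save(a,'s5.png',(165,165,300,280),5.2)
goto(np.r_[.4684,-.3683,.12],S[1])
E
```

```text
tin world bead [ 0.5449 -0.0235] rect ctr [ 0.5448 -0.0244] size [110. 151.] n 31
IN SCALE mm: bead [2.7 0.5] rect [ 2.7 -0.4] angle rad 0.001
tin world bead [ 0.5449 -0.0235] rect ctr [ 0.5448 -0.0244] size [110. 151.] n 31
IN SCALE mm: bead [2.8 0.5] rect [ 2.8 -0.4] angle rad 0.001
t 21.45 tcp [ 0.4686 -0.3613  0.1791] shift cm [-0.7   0.04  5.91] turn about tool z deg -0.0
```

View pics/t5.png

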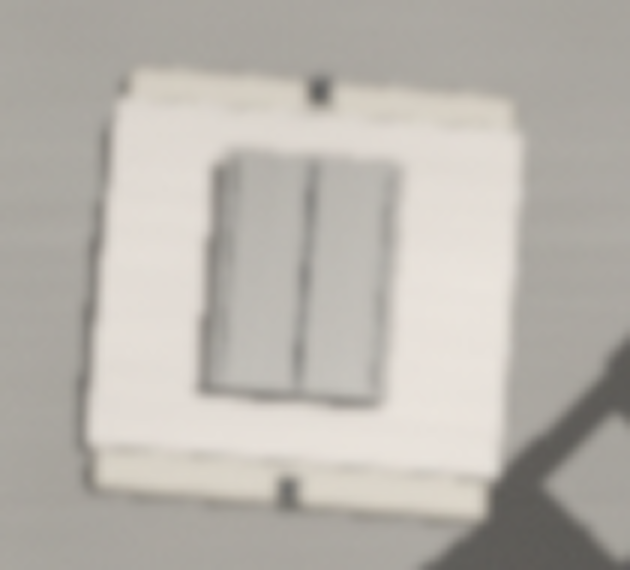

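View pics/s5.png

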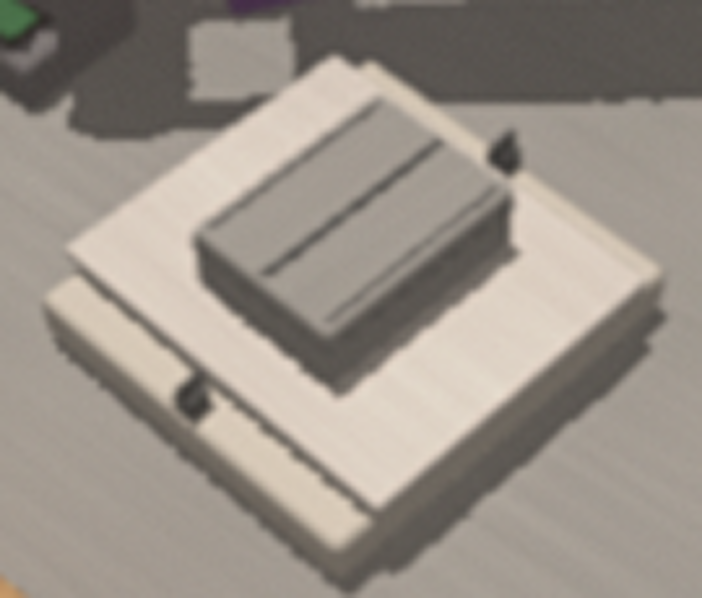

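Both views agree: the tin is centred and square. The bead is 0.5 mm off the line, at crop (306,280) between the pointers (320,90) and (289,492). Next I cross-check with the scene camera and line up over the tare button.

```bash
python3 - <<'E'
from m import *
a=load('scene'); f=lambda x,y:[165+(x+.5)/5.2-.5,165+(y+.5)/5.2-.5]
P=onplane(a,[f(198,381),f(511,137)],.068)[:,:2]; B=onplane(a,[f(268,270),f(438,146)],.111)[:,:2]
d=P[1]-P[0]; d/=np.linalg.norm(d)
print(np.linalg.norm(P[1]-P[0]),np.linalg.norm(B[1]-B[0]),[float(d[0]*(b-P[0])[1]-d[1]*(b-P[0])[0]) for b in B], P)
t=onplane(load('ref') if 0 else dict(np.load('/tmp/ref.npz')),[[346.8,191.3]],.062)[0]; print(t)
goto(np.r_[t[:2],.085],scale(dict(np.load('/tmp/ref.npz')))[1])
E
```

```text
0.25459716516379693 0.13162403341163262 [0.002788265864598887, -0.00036328909241051255] [[ 0.6705327  -0.02906509]
 [ 0.41679407 -0.00817434]]
[ 0.47074966 -0.37077673  0.062     ]
t 21.45 tcp [ 0.4686 -0.3613  0.1791] shift cm [-0.93  0.3   9.41] turn about tool z deg -0.0
```

Request:
send_rows(rows=[[0,[-0.9,0.3,0],0],[0,[0,0,2.4],0],[0,[0,0,2.4],0],[0,[0,0,2.4],0],[0,[0,0,1.8],0],[0,[0,0,0.5],0],[0,[0,0,0.5],0],[0,[0,0,0],0],[0,[0,0,0],0]], newtons=20)

```text
t: 22.58
tool_pos: [0.4715, -0.3708, 0.0802]
tool_rot: [2.311, 2.125, 0.0]
contact_force: [-0.4, -0.6, 0.9]
opening: -0.0002
grip_force: 0.0
```

Request:
send_rows(rows=[[0,[0,0,0.2],0],[0,[0,0,0.2],0],[0,[0,0,0.2],0],[0,[0,0,0.2],0],[0,[0,0,0],0]])

```text
t: 23.2
tool_pos: [0.4709, -0.3702, 0.071]
tool_rot: [-2.312, -2.126, 0.0]
contact_force: [-0.7, -0.5, 0.7]
opening: 0.0001
grip_force: 0.0
```

Request:
send_rows(rows=[[0,[0,0,0.2],0],[0,[0,0,0.2],0],[0,[0,0,0.2],0],[0,[0,0,0.2],0],[0,[0,0,0],0]])

```text
t: 23.82
tool_pos: [0.471, -0.3702, 0.063]
tool_rot: [-2.312, -2.126, 0.0]
contact_force: [-0.2, -0.3, -0.1]
opening: -0.0
grip_force: 0.0
```

Request:
send_rows(rows=[[0,[0,0,0.1],0],[0,[0,0,0.1],0],[0,[0,0,0],0]])

```text
t: 24.2
tool_pos: [0.4712, -0.3704, 0.0615]
tool_rot: [2.312, 2.126, -0.0]
contact_force: [-0.8, 0.7, 2.0]
opening: -0.0003
grip_force: 0.8
```

Request:
send_rows(rows=[[0,[0,0,0.1],0],[0,[0,0,0.1],0],[0,[0,0,0],0]])

```text
t: 24.58
tool_pos: [0.4712, -0.3705, 0.0595]
tool_rot: [2.312, 2.126, 0.0]
contact_force: [0.5, 0.3, 2.9]
opening: 0.0001
grip_force: 1.4
```

Request:
send_rows(rows=[[0,[0,0,0.1],0],[0,[0,0,0.1],0],[0,[0,0,0],0]])

```text
t: 24.95
tool_pos: [0.4712, -0.3704, 0.0575]
tool_rot: [2.312, 2.126, 0.0]
contact_force: [-0.8, 0.5, 4.9]
opening: 0.0
grip_force: 2.0
```

Request:
send_rows(rows=[[0,[0,0,0.1],0],[0,[0,0,0],0],[0,[0,0,0],0]])

```text
t: 25.32
tool_pos: [0.4712, -0.3704, 0.0564]
tool_rot: [2.312, 2.126, 0.0]
contact_force: [-0.9, -0.1, 4.4]
opening: -0.0
grip_force: 2.3
```

Request:
send_rows(rows=[[0,[0,0,0.1],0],[0,[0,0,0],0],[0,[0,0,0],0]])

```text
t: 25.7
tool_pos: [0.4712, -0.3705, 0.056]
tool_rot: [2.312, 2.126, -0.0]
contact_force: [-1.7, 2.5, 7.3]
opening: 0.0003
grip_force: 3.8
```

Force jumped to 7.3 N and the travel stopped at z = 56 mm, so the button is at its stop. Releasing.

Request:
send_rows(rows=[[0,[0,0,-0.2],0],[0,[0,0,-0.4],0],[0,[0,0,-1],0],[0,[0,0,-3],0],[0,[0,0,-4],0],[0,[0,0,-4],0],[0,[0,0,0],0],[0,[0,0,0],0]])

```text
t: 26.7
tool_pos: [0.4707, -0.3699, 0.1806]
tool_rot: [-2.311, -2.126, 0.0]
contact_force: [-0.4, -0.4, -0.2]
opening: 0.0001
grip_force: 0.0
```

```bash
python3 - <<'E'
from m import *
S=scale(dict(np.load('/tmp/ref.npz'))); b=grab('top'); tin(b,S); o=ctrl.get_obs(); print(o['t'],o['tool_pos'],o['contact_force'])
print(ctrl.finish_job())
E
```

```text
tin world bead [ 0.5452 -0.0236] rect ctr [ 0.5452 -0.0244] size [110. 150.] n 31
IN SCALE mm: bead [3.  0.4] rect [ 3.  -0.4] angle rad 0.001
26.75 [ 0.47032953 -0.36959486  0.17962399] [ 0.74266838  0.63722431 -0.51822998]
the job is handed in; nothing more can be done
None
```

The job is handed in at 26.8 s. The last top view puts the tin about 0.4 mm off the centre line and square to 0.001 rad. The tare button was pressed to its stop and released (its return was not viewed), and the judge gave no result.

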